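Clamp the cork jar and hold its bayonet lid halfway

ROBOT

A 6-joint arm with a two-finger parallel gripper is mounted at the origin on the work surface. World frame = base frame: x ahead of the robot, y to its left, z up, the work surface at z = 0. Lengths are in m, angles in degrees, forces in N, time in s.
With the tool pointing down it reaches from about 0.375 to 0.9 m from the base axis. Payload 3.1 kg.
Tool frame: the origin (TCP) lies between the finger pads; the fingertips stand bot.tip_extent ahead of it and the grasp point (between the pads) lies 2 mm behind it (bot.tip_extent is the distance from the TCP to the fingertips, in m); z points along the fingers, y is the direction in which the jaws open and shut (so a half turn about z gives the same grasp; the last joint's range is limited). The gripper opens to 87 mm and grips with 3 to 60 N. Pads are 19 mm wide; open, the fingers measure 117 mm over their backs; the gripper's body (75 mm by 190 mm) begins 51 mm behind the grasp point.
Start: joints at [63.742, 30.224, 82.088, -0, 67.689, -10.227], TCP at [0.173, 0.601, 0.24] pointing down, gripper open.
Joint ranges: [-176.69, 176.69], [-43.24, 126.21], [12.49, 139.97], [-82, 262], [0, 151.66], [-163.58, 163.58]. Speed limits (degrees/s): [159.86, 159.86, 180, 180, 180, 180].

INTERFACE

Orientations are given as a 3x3 rotation matrix whose columns are the frame's x, y, z axes.
In Python, from rig import bot, imaging, recognise, masks_of, mark_of gives the robot as it stands.
- The arm moves only by the tool send_rows, never from a script. Its argument "plan" is a list that holds one entry, the list of rows, each a list of 5 numbers: the shift along the world's x, y, z normalised to -1 to 1, where 1 is 0.03 m, then the turn about the world's z normalised to -1 to 1, where 1 is 0.1 rad, then the closure, from -1 (fully open) to 1 (shut). A call has 1 to 20 rows; each row shifts and turns the commanded pose from where the row before left it; what a row does not reach is not made up. A row lasts 1/10 s, in which the tool goes at most 50 mm and 8.59 degrees, less where a joint would pass 70% of its speed; a pose out of reach is approached as far as the arm can. A call with a number of a shift or a turn outside -1 to 1 is refused whole. A call with a gripper value outside its range is refused whole. The fingers move at their own pace and stop on an object; the grip force is fixed at half the most. Time passes only in rows, so rows that do not move let the fingers close. It gives the time, the measured TCP pose, the force and the opening at its end, in the units of the state.
- bot.read_state(): the state, without advancing time (a new reading comes with each control period).
- imaging.capture(name): name is "side" or "top" or "wrist"; returns a dict with "img" (480x640x3 uint8, blue, green, red), "mtx" (3x3 intrinsics, pixels), "pose" (4x4, takes a point from camera to world coordinates); the wrist camera has in their place "T_tool_cam" (4x4, takes a point from camera to tool coordinates, whose origin is the TCP and whose axes are the flange's). Camera axes: x right, y down, z forward; pixel columns grow to the right and rows downward; lengths in m; the calibration is good to about 2 mm. A picture is of the moment at which its call begins: read the wrist's pose just before it. There is no depth.
- bot.hand_in(): hands the job in, once; it reports no verdict.
Trained networks look in the newest picture that a camera, given by its name, has taken for a name from the list of things; names that differ only in an ending like _2 or _b are one class to them, and where a whole thing is asked for, a point or a joint stands for the part that bears it (a point fixed in the world has none). Each returns a list of dicts, best first, with "conf" (0 to 1); they miss things now and then, are a little off and sometimes report something else, mostly with a low value. They report only what shows in the picture. A call takes as long as a camera call. They do not tell look-alikes from the thing itself.
- recognise(camera, target): "at" ([x, y, z] in m, in world coordinates, good to about 4 mm: the middle of the surface that is visible of it).
- masks_of(camera, target): "region" (480x640 bool, what is visible of it).
- mark_of(camera, target): "at" ([x, y, z] in m, in world coordinates, good to about 4 mm: a listed point, or the origin of a listed thing).
The state is a dict: "time_s": time; "joint_positions": joint angles; "qvel": joint speeds; "tau": joint torques, N m; "position": TCP position; "tcp_rot": TCP orientation; "force": force on the tool from outside, world axes, zero at the start; "moment": the same for the moment, N m; "opening": opening from 0.0 (shut) to 1.0 (fully open).
Only numpy, scipy, OpenCV 4.12 (cv2) and the standard library are available. Lean on these libraries where they do the work, as an engineer would, in place of code of your own. Each camera call takes 0.05 s, during which the arm holds its last target.

TASK

First turn the brass lock collar of the jar's stand by its upright peg until the peg stands over the locked mark (the iron tongue that sticks out of the stand's foot). Then put the bayonet lid with the wooden bar grip into the jar's mouth, lugs down through the two slots, and twist it clockwise (seen from above) until the bar points at the single halfway ridges, without going on to where the lid clicks locked. Finish with the lid fully down and the gripper still gripping it at the halfway ridges, so that I can check its seal; leave everything else on the counter where it is.

Things in the scene. Friction and masses are not known exactly. Their poses are not given: they have to be found in the camera images.
- jar: White glazed cork jar, at most 56 radius, 100 high, in a round cast-iron stand (foot plate radius 76, 8 high), fixed to the counter. Origin: centre of the stand's underside, z up; the x axis runs through the two slots in the jar's mouth.
- jar_mouth (a point): Mouth centre, at the rim's height (100). Steel bayonet ring: inner radius 34, 6 thick, the lid's disc rests on it; slots at the jar's +x and -x, at least 18 wide, out to radius 44. Under the ring the lugs turn freely clockwise (seen from above, falling yaw) for 80 degrees; counterclockwise a stop blocks them after about 12 degrees.
- collar (a joint): Angle (rad, 0 to 1.25) of the captive brass collar about the jar's axis, growing counterclockwise seen from above. 1.0 is the locked mark. The peg stands at 50 degrees + this angle from the jar's x axis. Friction holds it (about 1.5 N at the peg), no spring. Ring 10 to 24 above the counter, radius 55 to 68; arm to the peg 12 to 20 above the counter, out to radius 99.
- collar_peg (a point): Centre of the top of the collar's upright round brass peg: diameter 13, from 20 up to 72 above the counter, 92 from the jar's axis. It can be pinched or pushed.
- lock_mark (a point): The locked mark: point on the upper face of the 18 wide iron tongue of the stand's foot, 92 from the jar's axis, 8 above the counter, straight below the peg when the collar is at 1.0. The tongue reaches out to radius 119 with a low rib across its end (up to 14 above the counter).
- lid: Loose bayonet lid, 0.28 kg, upright. Origin: centre of underside; x along bar grip and lugs (both ways round alike). Heights: steel plug radius 31.5, 0 to 18; two lugs at +x and -x out to radius 39.5, 13 wide, 0 to 8; white disc radius 46, 18 to 25; dark wooden bar 60 long (x), 16 wide (y), 25 to 60. Fully down, its origin is 82 above the jar's origin.
- half_mark: The halfway marks: two single steel ridges 4 wide on opposite sides of the jar's neck just below the rim, 46 to 56 from the axis. Origin and z axis those of the jar; its x axis runs through both ridges, 60 degrees clockwise (yaw -1.047 rad) from the jar's x axis. Double ridges a further 60 degrees on mark the locked position.
- latch (a joint): Travel (m) of the small spring latch inside the jar under the ring, 0 when untouched, to 0.006; a lug turned beyond about 85 degrees from the slots pushes it out and clicks past. It must not be tripped.
- cork_a: Cherrywood cork, upright cylinder 26 diameter, 45 high, loose; origin at the underside. Leave alone.
- cork_b: Second cherrywood cork, as cork_a. Leave alone.
- corkscrew: Chrome double-lever corkscrew lying flat, about 190 long along its x, 90 wide, 28 high, loose; origin on the counter below its body. Leave alone.
- plain_lid: Plain white lid without lugs, radius 42, with a round knob, 37 high, loose; not the lid for this job. Leave alone.
- dish: Brass bowl, radius 50, 30 high, loose. Leave alone.
- bottle: Squat closed green glass bottle, radius 30, 110 high, loose, upright. Leave alone.
Not all that is in view belongs to the job. Leave any pink or red look-alike of the lid alone.

How it is judged (in metres and radians):
On the way, in this order (a step that is already met when the one before it is completed fails the run):
1. the lock collar is turned to its locked mark (0.88 to 1.12 rad) while the lid is still off the jar (value of joint collar between 0.88 and 1.12 rad and horizontal distance between lid and jar above 0.08 m), for 0.2 s.
2. the lid is fully down in the mouth with its lugs through the slots (within 0.25 rad of them) (horizontal distance between lid and jar below 0.006 m and z of lid in the frame of jar between 0.077 and 0.0855 m and angle between lid's own z axis and vertical below 0.07 rad and angle between the x axis of lid and the x axis of jar, either way round below 0.25 rad), for 0.05 s.
At the end, for the whole second after the job is handed in: Collar between 0.88 and 1.12 rad; lid fully down in the jar (origin 77 to 85.5 mm above the jar's origin, within 6 mm of its axis, tilt under 0.07 rad), its bar within 0.2 rad of the halfway ridges, at rest, the fingers still gripping it with more than 2 N; the latch untripped (value of joint collar between 0.88 and 1.12 rad and horizontal distance between lid and jar below 0.006 m and z of lid in the frame of jar between 0.077 and 0.0855 m and angle between lid's own z axis and vertical below 0.07 rad and angle between the x axis of lid and the x axis of half_mark, either way round below 0.2 rad and contact force between the fingers and lid above 2 N and angular speed of lid below 0.1 rad/s and linear speed of lid below 0.02 m/s and value of joint latch below 0.002 m); the arm keeps its last pose, push and grip.
It fails at once if the lid was turned on until the latch tripped (clicked) (value of joint latch above 0.002 m).
It fails at once if another loose thing on the counter was disturbed (moved over 20 mm) (distance of any of cork_a, cork_b, corkscrew, plain_lid, dish, bottle from where it was at the start of the episode above 0.02 m).
It also fails if it takes over 61 s, if anything falls off the work surface, if the arm or the gripper's body presses on something with over 40 N, if the wrist force passes 120 N, or if a joint passes its speed limit or range.

## Working session

There is one attempt and no reset: what is moved stays moved. The work goes in short steps, Python scripts to look and compute and a tool call to move; the robot and the scene stay as the last step left them, time stands still between calls to the robot, and variables do not carry over. Pictures are saved under pics/ and viewed, and the job is handed in when it is done.

Besides the shell and the picture viewer there is one more tool, called after ">>>" as name([rows], argument=value, ...), one row to a line, values as JSON. send_rows: Moves the arm, as the interface text tells. Its arguments: {"type":"object","properties":{"plan":{"type":"array"}},"required":["plan"]}

```bash
ls; mkdir -p pics; python3 - <<'E'
from rig import bot, imaging, recognise, masks_of, mark_of
import cv2,numpy as np
s=bot.read_state()
print({k:np.round(v,3).tolist() for k,v in s.items()}, bot.tip_extent)
for c in ["top","side"]:
    r=imaging.capture(c); cv2.imwrite(f"pics/{c}0.png",r["img"])
    print(c,np.round(r["pose"],3).tolist())
    for t in ["jar","jar_mouth","collar_peg","lock_mark","lid","half_mark","cork_a","cork_b","corkscrew","plain_lid","dish","bottle"]:
        try: print(t,[(np.round(d["at"],4).tolist(),round(float(d["conf"]),2)) for d in mark_of(c,t)[:4]])
        except Exception as e: print(t,e)
E
```

```text
pics
{'time_s': 0.0, 'joint_positions': [63.741, 30.278, 82.158, -0.002, 67.688, -10.229], 'qvel': [-0.009, -0.03, 0.042, -0.007, -0.043, -0.087], 'tau': [-0.001, -44.005, -17.659, 0.063, 0.058, -0.0], 'position': [0.172, 0.6, 0.239], 'tcp_rot': [[-0.961, 0.276, -0.001], [0.276, 0.961, -0.002], [0.0, -0.002, -1.0]], 'force': [0.046, 0.479, 0.226], 'moment': [-0.033, 0.029, -0.041], 'opening': 1.0} 0.017
top [[-0.005, -0.985, 0.174, 0.328], [-1.0, 0.01, 0.027, -0.036], [-0.029, -0.174, -0.984, 1.304], [0.0, 0.0, 0.0, 1.0]]
jar [([0.5593, -0.1741, 0.0002], 0.9), ([0.7012, 0.3444, -0.0002], 0.31)]
jar_mouth [([0.5583, -0.1724, 0.0968], 0.95)]
collar_peg [([0.6155, -0.0994, 0.0728], 0.63), ([0.5464, -0.0872, 0.0103], 0.46)]
lock_mark [([0.5451, -0.0891, 0.0086], 0.83), ([0.3994, -0.3632, -0.0031], 0.26), ([0.6129, -0.0993, 0.0712], 0.18)]
lid [([0.6814, 0.1968, 0.0029], 0.95), ([0.3856, 0.1935, 0.0034], 0.88), ([0.5425, 0.1785, 0.0016], 0.74), ([0.5369, 0.3162, 0.0039], 0.73)]
half_mark []
cork_a [([0.3884, -0.0328, 0.0004], 0.59), ([0.3891, 0.0742, 0.0001], 0.43)]
cork_b [([0.3884, -0.0
[... 451 characters left out ...]
0.3457, 0.0014], 0.49)]
collar_peg [([0.6096, -0.0945, 0.0713], 0.68), ([0.3885, 0.0743, 0.001], 0.52)]
lock_mark [([0.5446, -0.0828, 0.0047], 0.69)]
lid [([0.5345, 0.1721, 0.0021], 0.77), ([0.3896, 0.194, -0.0021], 0.67), ([0.5319, 0.3152, -0.0025], 0.6)]
half_mark [([0.7431, 0.039, -0.0037], 0.37), ([0.5609, -0.171, 0.0044], 0.31)]
cork_a [([0.7425, 0.0367, -0.0022], 0.71), ([0.3898, -0.0368, 0.002], 0.66), ([0.3877, 0.0705, 0.0006], 0.55)]
cork_b [([0.7425, 0.0367, -0.0022], 0.71), ([0.3898, -0.0368, 0.002], 0.66), ([0.3877, 0.0705, 0.0006], 0.55)]
corkscrew [([0.7463, 0.0362, -0.0043], 0.71)]
plain_lid []
dish [([0.4007, -0.3631, -0.0033], 0.65)]
bottle [([0.699, 0.3474, -0.0006], 0.79)]
```

View pics/top0.png

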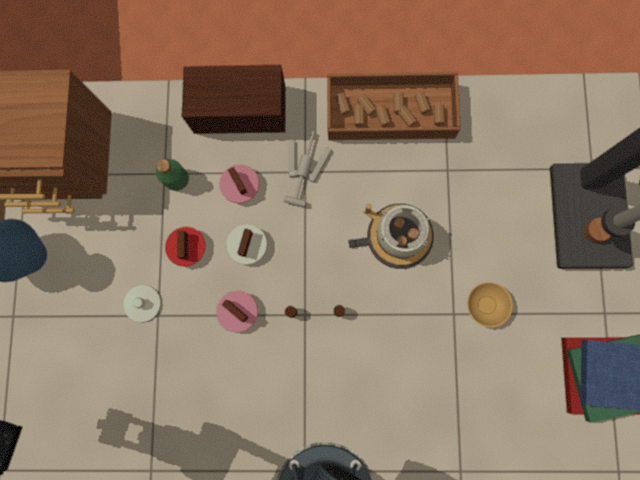

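View pics/side0.png

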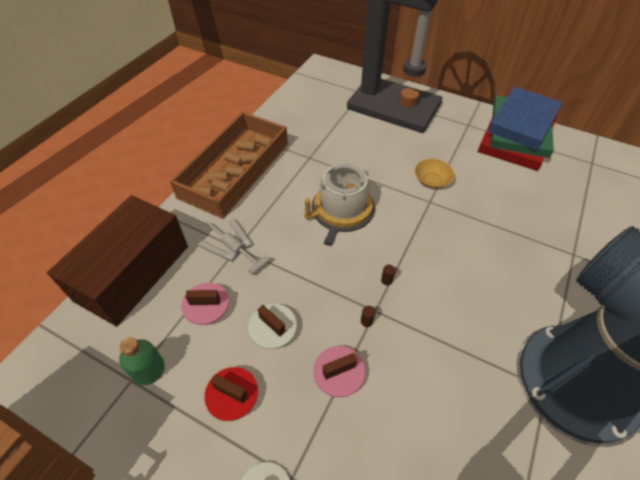

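```bash
python3 - <<'E'
from rig import bot, imaging
import cv2,numpy as np
r=imaging.capture("wrist"); cv2.imwrite("pics/w0.png",r["img"])
print(np.round(r["T_tool_cam"],3).tolist(),r["mtx"].tolist())
r=imaging.capture("top");print(r["mtx"].tolist())
i=r["img"]; a=cv2.resize(i[180:290,340:460],None,fx=4,fy=4,interpolation=cv2.INTER_CUBIC); b=cv2.resize(i[200:290,210:290],None,fx=4,fy=4,interpolation=cv2.INTER_CUBIC)
h=np.zeros((440,800,3),np.uint8); h[:,:480]=a; h[:360,480:]=b; cv2.imwrite("pics/crop.png",h)
E
```

```text
[[0.001, -0.956, -0.293, 0.082], [1.0, 0.001, 0.001, -0.001], [-0.0, -0.293, 0.956, -0.145], [0.0, 0.0, 0.0, 1.0]] [[402.59003223047927, 0.0, 325.5678206401091], [0.0, 402.59003223047927, 236.56625082313414], [0.0, 0.0, 1.0]]
[[577.5407058042019, 0.0, 323.29407711547503], [0.0, 577.5407058042019, 236.71319037714827], [0.0, 0.0, 1.0]]
```

View pics/crop.png

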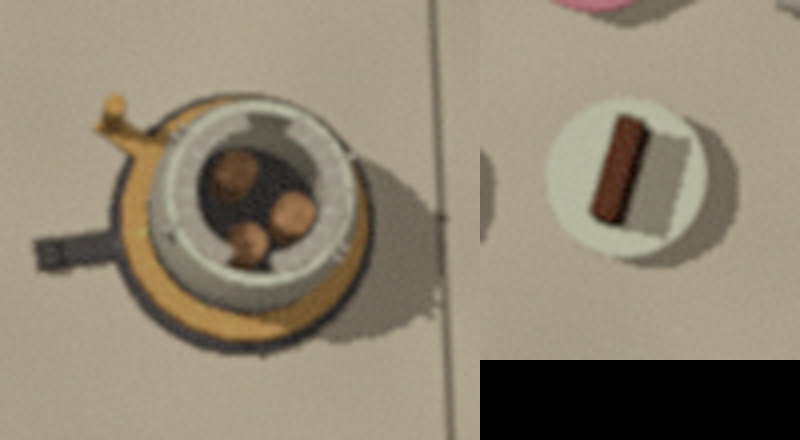

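View pics/w0.png

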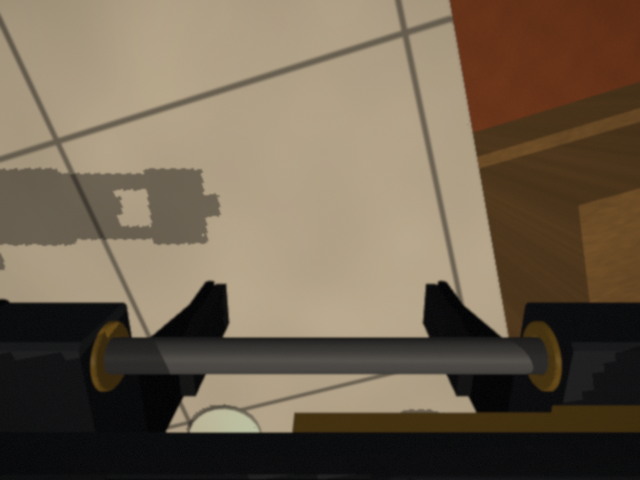

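>>> send_rows([
  [[0.95,-0.98,0,0,-1],[0.95,-0.98,0,0,-1],[0.95,-0.98,0,0,-1],[0.95,-0.98,0,0,-1],[0.95,-0.98,0,0,-1],[0.95,-0.98,0,0,-1],[0.95,-0.98,0,0,-1],[0.95,-0.98,0,0,-1],[0.95,-0.98,0,0,-1],[0.95,-0.98,0,0,-1],[0.95,-0.98,0,0,-1],[0.95,-0.98,0,0,-1],[0.95,-0.98,0,0,-1],[0.95,-0.98,0,0,-1],[0.95,-0.98,0,0,-1],[0,0,0,0,-1],[0,0,0,0,-1]],
])

```text
time_s: 3.1
position: [0.6003, 0.1589, 0.2392]
tcp_rot: [[-0.961, 0.278, -0.001], [0.278, 0.961, 0.0], [0.001, 0.0, -1.0]]
force: [-0.7, -0.2, -0.5]
opening: 0.996
```

```bash
cat > h.py <<'E'
from rig import bot, imaging, recognise, masks_of, mark_of
import cv2,numpy as np
def wcap(name):
    s=bot.read_state(); r=imaging.capture("wrist"); cv2.imwrite(f"pics/{name}.png",r["img"])
    T=np.eye(4);T[:3,:3]=s["tcp_rot"];T[:3,3]=s["position"]
    P=T@r["T_tool_cam"]; K=r["mtx"]
    y=np.array(s["tcp_rot"])[:,1]
    print("t",s["time_s"],"pos",np.round(s["position"],4),"yang",np.degrees(np.arctan2(y[1],y[0])).round(2),"F",np.round(s["force"],1),"op",round(s["opening"],3))
    return r["img"],K,P
def proj(p,K,P):
    c=np.linalg.inv(P)@np.r_[p,1]; return (K@(c[:3]/c[2]))[:2]
def back(uv,z,K,P):
    d=P[:3,:3]@np.linalg.inv(K)@np.array([uv[0],uv[1],1.0]); o=P[:3,3]
    return o+d*(z-o[2])/d[2]
def marks(c,ts):
    for t in ts: print(c,t,[(np.round(d["at"],4).tolist(),round(float(d["conf"]),2)) for d in mark_of(c,t)[:4]])
E
python3 - <<'E'
from h import *
img,K,P=wcap("w1")
np.savez("w1.npz",K=K,P=P)
marks("wrist",["lid"])
print([ (d["conf"],d["region"].sum(),np.argwhere(d["region"]).mean(0)) for d in masks_of("wrist","lid")])
E
```

```text
t 3.1 pos [0.6003 0.1589 0.2392] yang 73.84 F [-0.7 -0.2 -0.5] op 0.996
wrist lid [([0.541, 0.1751, 0.0008], 0.85), ([0.5351, 0.3163, -0.0026], 0.71), ([0.6776, 0.1941, 0.0036], 0.55)]
[(0.84, np.int64(10189), array([ 80.74021003, 481.75748356])), (0.66, np.int64(6603), array([272.74920491, 384.21035893]))]
```

View pics/w1.png

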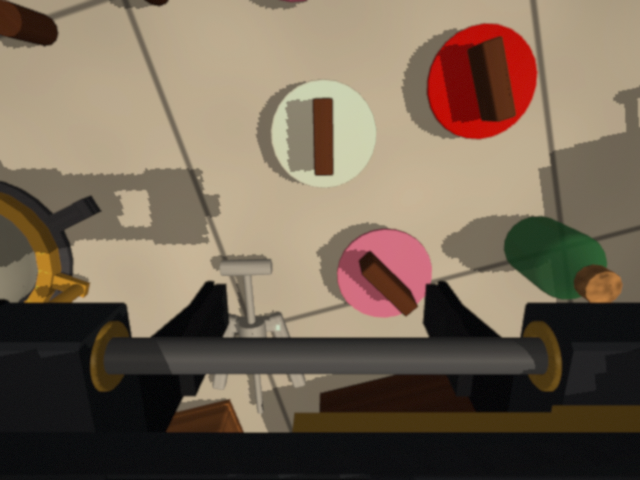

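```bash
python3 - <<'E'
import cv2,numpy as np
from h import back,proj
d=np.load("w1.npz");K,P=d["K"],d["P"];img=cv2.imread("pics/w1.png")
hsv=cv2.cvtColor(img,cv2.COLOR_BGR2HSV)
roi=np.zeros(img.shape[:2],np.uint8);cv2.circle(roi,(323,133),50,255,-1)
bar=((hsv[...,1]>110)&(roi>0)).astype(np.uint8)
n,l,st,_=cv2.connectedComponentsWithStats(bar);k=1+np.argmax(st[1:,4]);c=cv2.findContours((l==k).astype(np.uint8),0,cv2.CHAIN_APPROX_NONE)[0][0]
r=cv2.minAreaRect(c);b=cv2.boxPoints(r);print(r)
w=np.array([back(p,0.06,K,P) for p in b]);print(w.round(4),w.mean(0))
e=[w[1]-w[0],w[2]-w[1]];
for v in e: print(np.linalg.norm(v),np.degrees(np.arctan2(v[1],v[0])))
g=img.astype(int); disc=((g[...,1]-g[...,2]>4)&(g[...,1]>150)).astype(np.uint8);disc[200:]=0
cv2.imwrite("pics/disc.png",disc*255)
pts=np.argwhere(disc>0)[:,::-1]; 
n,l,st,_=cv2.connectedComponentsWithStats(disc);k=1+np.argmax(st[1:,4]);c=cv2.findContours((l==k).astype(np.uint8),0,cv2.CHAIN_APPROX_NONE)[0][0]
h=cv2.convexHull(c);W=np.array([back(p[0],0.025,K,P) for p in h])[:,:2];cc,rr=cv2.minEnclosingCircle(W.astype(np.float32)*1000);print(cc,rr)
E
```

```text
((322.64886474609375, 136.496826171875), (75.30210876464844, 18.251188278198242), 88.78113555908203)
[[0.5081 0.1741 0.06  ]
 [0.5117 0.1876 0.06  ]
 [0.5672 0.1732 0.06  ]
 [0.5634 0.159  0.06  ]] [0.5376118  0.17346464 0.06      ]
0.013914706182622907 75.0548065565266
0.05730536555558054 -14.587511095770592
(530.4862670898438, 180.1846923828125) 42.35713195800781
```

>>> send_rows([
  [[-0.1,-0.71,0,-1,-1],[-0.1,-0.71,0,-1,-1],[-0.1,-0.71,0,-1,-1],[-0.1,-0.71,0,-1,-1],[-0.1,-0.71,0,-1,-1],[-0.1,-0.71,0,-1,-1],[-0.1,-0.71,0,-1,-1],[-0.1,-0.71,0,-1,-1],[-0.1,-0.71,0,-1,-1],[-0.1,-0.71,0,-1,-1],[-0.1,-0.71,0,-1,-1],[-0.1,-0.71,0,-1,-1],[-0.1,-0.71,0,-1,-1],[-0.1,-0.71,0,-1,-1],[-0.1,-0.71,0,-1,-1],[-0.1,-0.71,0,-1,-1],[-0.07,-0.27,0,-0.4,-1],[0,0,0,0,-1],[0,0,0,0,-1]],
])

```text
time_s: 5.15
position: [0.5498, -0.1878, 0.2396]
tcp_rot: [[0.34, 0.94, -0.0], [0.94, -0.34, 0.001], [0.001, -0.001, -1.0]]
force: [-0.1, -0.8, -0.5]
opening: 0.999
```

```bash
python3 - <<'E'
from h import *
img,K,P=wcap("w2")
np.savez("w2.npz",K=K,P=P)
marks("wrist",["jar","jar_mouth","collar_peg","lock_mark","half_mark"])
E
```

```text
t 5.15 pos [ 0.5498 -0.1878  0.2396] yang -19.87 F [-0.1 -0.8 -0.5] op 0.999
wrist jar [([0.5553, -0.1747, -0.0013], 0.76)]
wrist jar_mouth [([0.5566, -0.1715, 0.0998], 0.91)]
wrist collar_peg [([0.6111, -0.0969, 0.0701], 0.64)]
wrist lock_mark [([0.5402, -0.08, 0.0042], 0.6)]
wrist half_mark []
```

View pics/w2.png

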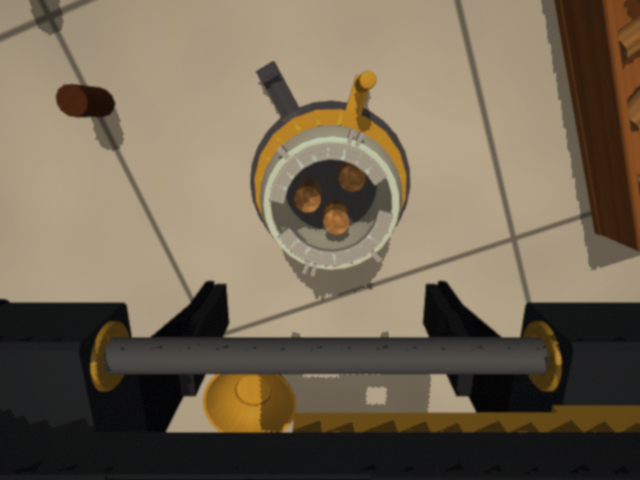

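```bash
python3 - <<'E'
from h import *
d=np.load("w2.npz");K,P=d["K"],d["P"];img=cv2.imread("pics/w2.png")
c=cv2.resize(img[50:280,240:420],None,fx=3.3,fy=3.3,interpolation=cv2.INTER_CUBIC)
cv2.imwrite("pics/w2c.png",c[:600])
# rectified view at z=.1 : 150mm square 4px/mm, world x right y up
H=np.array([proj([0.5575+dx,-0.1725+dy,0.1],K,P) for dx,dy in [(-.07,.07),(.07,.07),(.07,-.07),(-.07,-.07)]],np.float32)
M=cv2.getPerspectiveTransform(H,np.array([[0,0],[590,0],[590,590],[0,590]],np.float32))
r=cv2.warpPerspective(img,M,(590,590),flags=cv2.INTER_CUBIC)
k=590/.14
for rad,col in [(34,(0,255,0)),(46,(255,0,0)),(56,(0,0,255)),(44,(0,255,255))]: cv2.circle(r,(295,295),int(rad*k/1000),col,1)
cv2.imwrite("pics/w2r.png",r)
E
```

```text
(no output)
```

View pics/w2r.png

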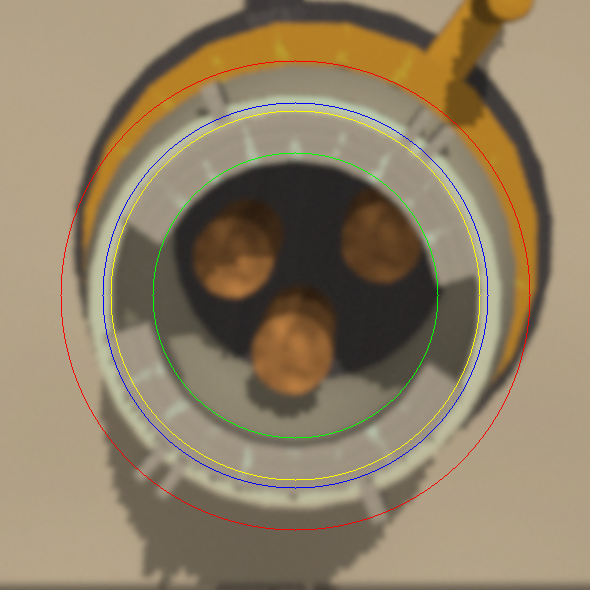

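View pics/w2c.png

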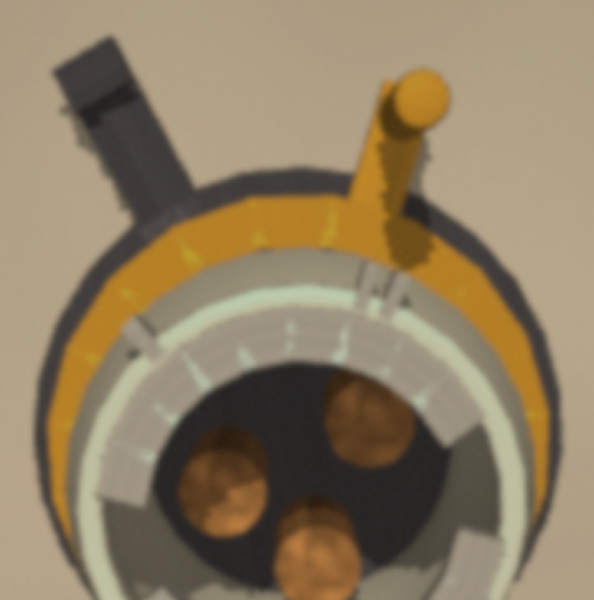

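```bash
cat > fit.py <<'E'
from h import *
from scipy.optimize import least_squares
def radial(img,K,P,c0,z,r0,r1,kind,n=240):
    # sample rays in plane z, find strongest edge of kind sign between r0,r1 ; returns world points
    g=cv2.GaussianBlur(cv2.cvtColor(img,cv2.COLOR_BGR2GRAY),(3,3),0).astype(np.float32)
    out=[]
    for a in np.linspace(0,2*np.pi,n,endpoint=False):
        rs=np.arange(r0,r1,0.00025)
        uv=np.array([proj([c0[0]+r*np.cos(a),c0[1]+r*np.sin(a),z],K,P) for r in rs],np.float32)
        if (uv[:,1]>282).any(): continue
        v=cv2.remap(g,uv[:,0].reshape(1,-1),uv[:,1].reshape(1,-1),cv2.INTER_LINEAR)[0]
        dv=np.gradient(cv2.GaussianBlur(v.reshape(1,-1),(9,1),0)[0])*kind
        i=np.argmax(dv)
        if dv[i]>0.8 and 2<i<len(rs)-3: out.append([c0[0]+rs[i]*np.cos(a),c0[1]+rs[i]*np.sin(a)])
    return np.array(out)
def circ(pts,R=None):
    f=lambda p:np.hypot(pts[:,0]-p[0],pts[:,1]-p[1])-(p[2] if R is None else R)
    s=least_squares(f,[*pts.mean(0),.045],loss="soft_l1",f_scale=0.0005)
    return s.x,np.median(np.abs(f(s.x)))
E
python3 - <<'E'
from fit import *
d=np.load("w2.npz");K,P=d["K"],d["P"];img=cv2.imread("pics/w2.png")
c=[.5575,-.1735]
for z,r0,r1,k in [(.1,.030,.040,1),(.1,.040,.047,1),(.1,.046,.053,-1)]:
    p=radial(img,K,P,c,z,r0,r1,k); print(len(p),circ(p))
# peg top
for uv in [(366,79)]: print(back(uv,.072,K,P))
q=back((366,79),.072,K,P)[:2]-np.array(c);print(np.linalg.norm(q),np.degrees(np.arctan2(q[1],q[0])))
E
```

```text
227 (array([ 0.55712734, -0.17475324,  0.03399559]), np.float64(8.922248199932925e-05))
222 (array([ 0.55715468, -0.17429112,  0.04499288]), np.float64(0.0002713311025932183))
238 (array([ 0.55732693, -0.17401653,  0.04887237]), np.float64(0.00011770014107138557))
[ 0.61089259 -0.10010896  0.072     ]
0.09075799008728719 53.96379933916033
```

>>> send_rows([
  [[0.68,0.98,0,-0.93,0.3],[0.68,0.98,0,-0.93,0.3],[0.68,0.98,0,-0.93,0.3],[0,0,-0.7,0,0.3],[0,0,-0.7,0,0.3],[0,0,-0.7,0,0.3],[0,0,0,0,0.3],[0,0,0,0,0.3]],
])

```text
time_s: 6.25
position: [0.6112, -0.1008, 0.1765]
tcp_rot: [[0.587, 0.809, -0.001], [0.809, -0.587, 0.0], [-0.0, -0.001, -1.0]]
force: [0.3, -0.8, 1.2]
opening: 0.388
```

```bash
python3 - <<'E'
from h import *
img,K,P=wcap("w3")
E
```

```text
t 6.25 pos [ 0.6112 -0.1008  0.1765] yang -35.96 F [ 0.3 -0.8  1.2] op 0.388
```

View pics/w3.png

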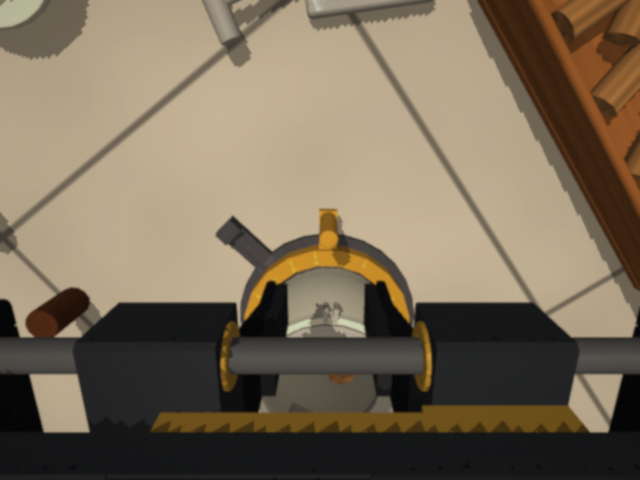

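>>> send_rows([
  [[0,0.03,-0.93,0,0.3],[0,0,-0.93,0,0.3],[0,0,-0.93,0,0.3],[0,0,-0.93,0,0.3],[0,0,0,0,0.3],[0,0,0,0,0.3],[-0.26,0.17,0,1,0.3],[-0.27,0.14,0,1,0.3],[-0.28,0.11,0,1,0.3],[-0.29,0.08,0,1,0.3],[-0.3,0.05,0,1,0.3],[0,0,0,0,0.3]],
])

```text
time_s: 7.5
position: [0.5702, -0.0838, 0.0676]
tcp_rot: [[0.128, 0.992, 0.004], [0.992, -0.128, -0.001], [-0.001, 0.004, -1.0]]
force: [0.0, -0.2, -0.2]
opening: 0.352
```

```bash
python3 - <<'E'
from h import *
img,K,P=wcap("w4")
E
```

```text
t 7.5 pos [ 0.5702 -0.0838  0.0676] yang -7.34 F [ 0.  -0.2 -0.2] op 0.352
```

View pics/w4.png

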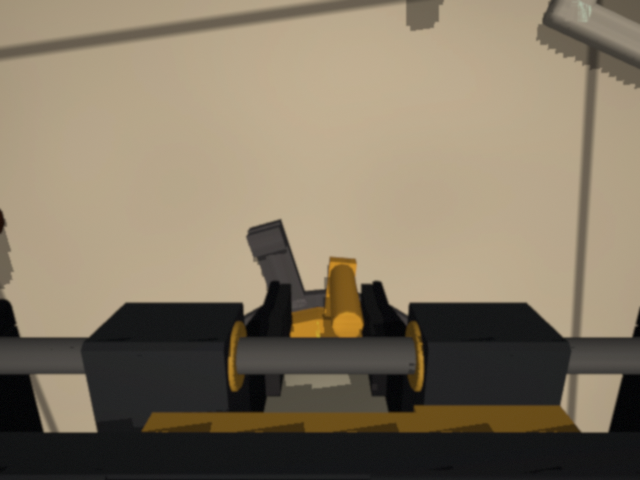

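>>> send_rows([
  [[-0.3,0.02,0,1,0.3],[-0.3,0,0,1,0.3],[-0.3,-0.04,0,1,0.3],[-0.27,-0.06,0,0.9,0.3],[0,0,0,0,0.3],[0,0,0,0,0.3],[0,0,0,0,0.3]],
])

```text
time_s: 8.25
position: [0.5348, -0.0863, 0.0653]
tcp_rot: [[-0.257, 0.966, 0.001], [0.966, 0.257, -0.0], [-0.001, 0.001, -1.0]]
force: [-0.1, -0.4, 0.9]
opening: 0.351
```

```bash
python3 - <<'E'
from h import *
img,K,P=wcap("w5")
r=imaging.capture("side");i=r["img"];cv2.imwrite("pics/s5.png",cv2.resize(i[140:270,260:420],None,fx=4,fy=4,interpolation=cv2.INTER_CUBIC))
E
```

```text
t 8.25 pos [ 0.5348 -0.0863  0.0653] yang 14.91 F [-0.1 -0.4  0.9] op 0.351
```

View pics/w5.png

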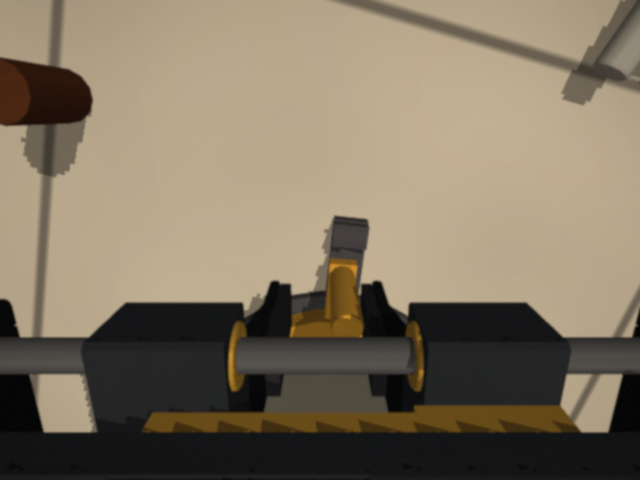

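View pics/s5.png

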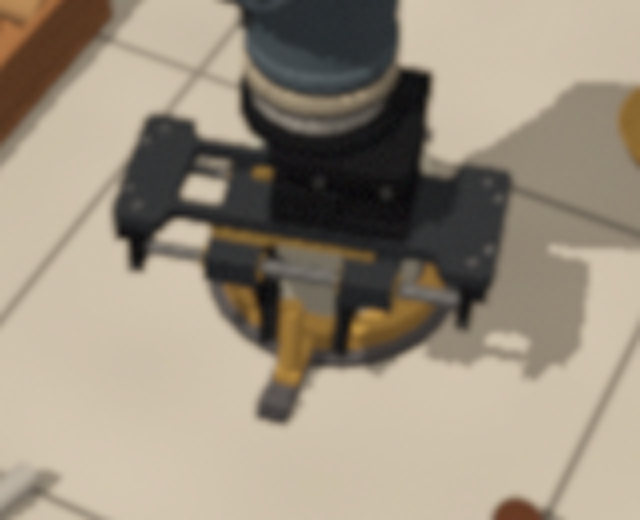

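>>> send_rows([
  [[0,0,1,0,0.2],[0,0,1,0,0.2],[0,0,1,0,-1],[0.17,-0.39,1,1,-1],[0.17,-0.39,1,1,-1],[0.17,-0.39,0.8,1,-1],[0.17,-0.39,0,1,-1],[0.17,-0.39,0,1,-1],[0.17,-0.39,0,1,-1],[0.17,-0.39,0,1,-1],[0.17,-0.39,0,1,-1],[0,0,0,1,-1],[0,0,0,1,-1],[0,0,0,0.5,-1],[0,0,0,0,-1],[0,0,0,0,-1]],
])

```text
time_s: 9.95
position: [0.5748, -0.1795, 0.2388]
tcp_rot: [[-0.966, 0.257, -0.0], [0.257, 0.966, 0.0], [0.0, 0.0, -1.0]]
force: [-0.3, 0.2, 0.6]
opening: 0.998
```

```bash
python3 - <<'E'
from fit import *
img,K,P=wcap("w6")
np.savez("w6.npz",K=K,P=P)
marks("wrist",["jar_mouth","collar_peg","lock_mark"])
c=[.557,-.174]
for z,r0,r1,k in [(.1,.030,.040,1),(.1,.040,.047,1),(.1,.046,.053,-1)]:
    p=radial(img,K,P,c,z,r0,r1,k); print(len(p),circ(p))
H=np.array([proj([c[0]+dx,c[1]+dy,0.1],K,P) for dx,dy in [(-.07,.07),(.07,.07),(.07,-.07),(-.07,-.07)]],np.float32)
M=cv2.getPerspectiveTransform(H,np.array([[0,0],[590,0],[590,590],[0,590]],np.float32))
cv2.imwrite("pics/w6r.png",cv2.warpPerspective(img,M,(590,590),flags=cv2.INTER_CUBIC))
E
```

```text
t 9.95 pos [ 0.5748 -0.1795  0.2388] yang 75.09 F [-0.3  0.2  0.6] op 0.998
wrist jar_mouth [([0.5631, -0.1715, 0.1001], 0.87)]
wrist collar_peg [([0.5353, -0.0797, 0.0688], 0.95), ([0.7394, 0.0394, 0.0051], 0.28)]
wrist lock_mark [([0.5433, -0.081, 0.0054], 0.89)]
203 (array([ 0.55712987, -0.17464952,  0.03400163]), np.float64(0.00012905635645919789))
219 (array([ 0.55665151, -0.1745613 ,  0.04508955]), np.float64(0.0002932256636374239))
232 (array([ 0.55647679, -0.17441797,  0.04891996]), np.float64(0.00011853703079235667))
```

View pics/w6.png

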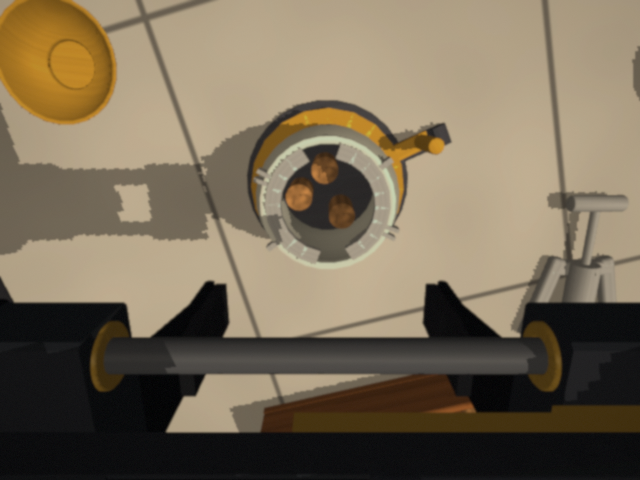

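View pics/w6r.png

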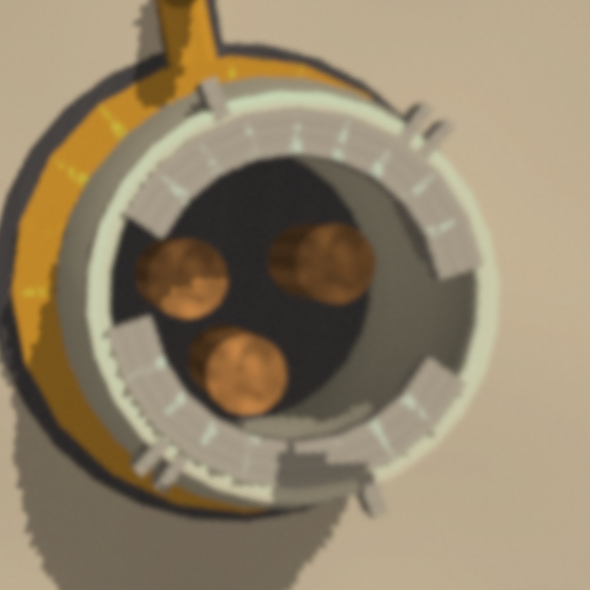

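```bash
python3 - <<'E'
from h import *
d=np.load("w6.npz");K,P=d["K"],d["P"];img=cv2.imread("pics/w6.png")
c=np.array([.5571,-.1747])
for uv,z in [((436,144.5),.072),((445,133),.014)]:
    q=back(uv,z,K,P)[:2]-c; print(np.linalg.norm(q),np.degrees(np.arctan2(q[1],q[0])))
cv2.imwrite("pics/w6c.png",cv2.resize(img[100:200,370:480],None,fx=6,fy=6,interpolation=cv2.INTER_CUBIC))
E
```

```text
0.09224714534771876 101.85248216188903
0.11532064788419881 99.34429833248933
```

View pics/w6c.png

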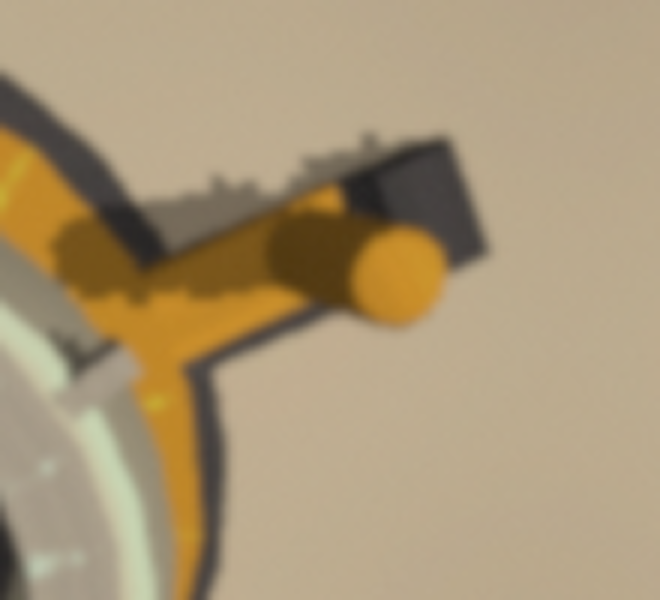

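```bash
python3 - <<'E'
from fit import *
d=np.load("w1.npz");K,P=d["K"],d["P"];img=cv2.imread("pics/w1.png")
p=radial(img,K,P,[.5376,.1735],.025,.040,.052,-1);x,e=circ(p);print(len(p),x,e)
p=radial(img,K,P,x[:2],.025,.043,.049,-1);x,e=circ(p);print(len(p),x,e)
E
```

```text
240 [0.53765794 0.17353066 0.04502946] 0.00016102059618024883
240 [0.53766636 0.17352085 0.04503001] 0.00021340398063719734
```

>>> send_rows([
  [[-0.1,0.98,0,0,-0.3],[-0.1,0.98,0,0,-0.3],[-0.1,0.98,0,0,-0.3],[-0.1,0.98,0,0,-0.3],[-0.1,0.98,0,0,-0.3],[-0.1,0.98,0,0,-0.3],[-0.1,0.98,0,0,-0.3],[-0.1,0.98,0,0,-0.3],[-0.1,0.98,0,0,-0.3],[-0.1,0.98,0,0,-0.3],[-0.1,0.98,0,0,-0.3],[-0.13,0.98,0,0,-0.3],[0,0,0,0,-0.3],[0,0,0,0,-0.3]],
])

```text
time_s: 11.55
position: [0.5378, 0.1736, 0.239]
tcp_rot: [[-0.967, 0.254, 0.0], [0.254, 0.967, -0.001], [-0.0, -0.0, -1.0]]
force: [0.4, -0.4, -0.0]
opening: 0.648
```

>>> send_rows([
  [[0,0,-1,0,-0.3],[0,0,-1,0,-0.3],[0,0,-1,0,-0.3],[0,0,-1,0,-0.3],[0,0,-1,0,-0.3],[0,0,-0.8,0,-0.3],[0,0,-0.6,0,-0.3],[0,0,0,0,-0.3],[0,0,0,0,-0.3],[0,0,0,0,1],[0,0,0,0,1],[0,0,0,0,1],[0,0,0,0,1],[0,0,0,0,1],[0,0,0,0,1]],
])

```text
time_s: 13.05
position: [0.5381, 0.1734, 0.0471]
tcp_rot: [[-0.967, 0.256, 0.0], [0.256, 0.967, 0.0], [-0.0, 0.0, -1.0]]
force: [-0.2, 2.3, 0.8]
opening: 0.195
```

```bash
python3 - <<'E'
from h import *
img,K,P=wcap("w7")
E
```

```text
t 13.05 pos [0.5381 0.1734 0.0471] yang 75.16 F [-0.2  2.3  0.8] op 0.195
```

View pics/w7.png

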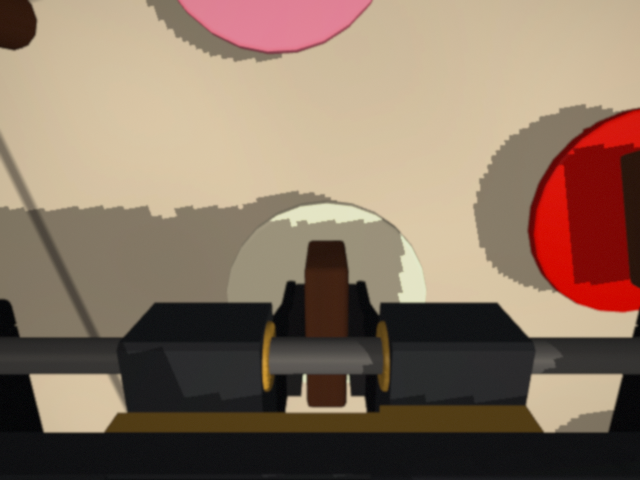

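>>> send_rows([
  [[0,0,0.6,0,1],[0,0,1,0,1],[0,0,1,0,1],[0,0,1,0,1],[0,0,1,0,1],[0.05,-0.6,0.4,0.1,1],[0.05,-0.9,0,0.1,1],[0.05,-1,0,0.1,1],[0.05,-1,0,0.1,1],[0.05,-1,0,0.1,1],[0.05,-1,0,0.1,1],[0.05,-1,0,0.1,1],[0.05,-1,0,0.1,1],[0.05,-1,0,0.1,1],[0.05,-1,0,0.1,1],[0.05,-1,0,0.1,1],[0.05,-0.7,0,0.1,1],[0.03,-0.4,0,0,1],[0,0,0,0,1],[0,0,0,0,1]],
])

```text
time_s: 15.1
position: [0.5562, -0.1738, 0.1964]
tcp_rot: [[-0.99, 0.139, -0.002], [0.139, 0.99, 0.002], [0.002, 0.001, -1.0]]
force: [0.1, 0.5, -3.6]
opening: 0.182
```

```bash
python3 - <<'E'
from h import *
img,K,P=wcap("w8")
E
```

```text
t 15.1 pos [ 0.5562 -0.1738  0.1964] yang 82.03 F [ 0.1  0.5 -3.6] op 0.182
```

View pics/w8.png

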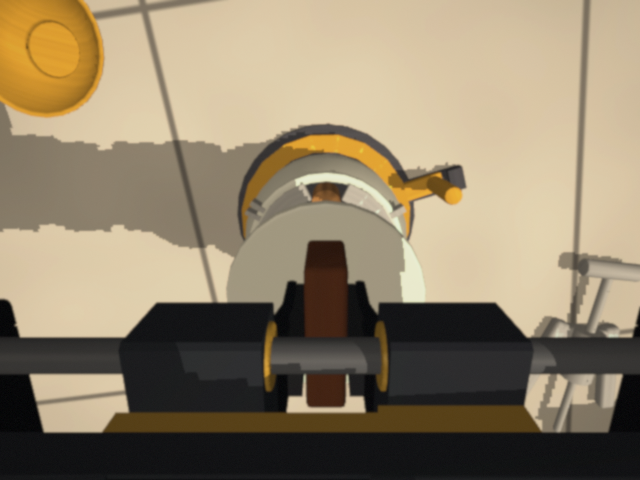

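>>> send_rows([
  [[0.04,-0.03,-0.5,0,1],[0,0,-0.5,0,1],[0,0,-0.4,0,1],[0,0,0,0,1],[0,0,0,0,1],[0,0,0,0,1]],
])

```text
time_s: 15.75
position: [0.5586, -0.1757, 0.1556]
tcp_rot: [[-0.99, 0.138, 0.001], [0.138, 0.99, -0.001], [-0.001, -0.0, -1.0]]
force: [0.7, -0.2, -3.1]
opening: 0.179
```

>>> send_rows([
  [[0,0,0,0,1],[0,0,0,0,1]],
])

```text
time_s: 15.95
position: [0.5584, -0.1759, 0.1556]
tcp_rot: [[-0.99, 0.138, 0.001], [0.138, 0.99, -0.001], [-0.001, -0.0, -1.0]]
force: [0.0, -1.0, -3.1]
opening: 0.179
```

>>> send_rows([
  [[-0.03,0.04,-0.1,0,1],[0,0,-0.1,0,1],[0,0,0,0,1],[0,0,0,0,1]],
])

```text
time_s: 16.35
position: [0.557, -0.1745, 0.1487]
tcp_rot: [[-0.99, 0.138, -0.0], [0.138, 0.99, 0.0], [0.0, 0.0, -1.0]]
force: [-0.8, -0.0, -3.5]
opening: 0.185
```

Within 0.5 mm. Descending slowly to the seat (TCP z ≈ 0.129).

>>> send_rows([
  [[0.01,0,-0.15,0,1],[0,0,-0.15,0,1],[0,0,-0.15,0,1],[0,0,0,0,1],[0,0,0,0,1]],
])

```text
time_s: 16.85
position: [0.5573, -0.1745, 0.1351]
tcp_rot: [[-0.99, 0.138, -0.001], [0.138, 0.99, 0.0], [0.001, 0.0, -1.0]]
force: [0.0, -0.1, -3.2]
opening: 0.179
```

>>> send_rows([
  [[0,0,-0.1,0,1],[0,0,-0.1,0,1],[0,0,-0.02,0,1],[0,0,0,0,1],[0,0,0,0,1]],
])

```text
time_s: 17.35
position: [0.5577, -0.1746, 0.1292]
tcp_rot: [[-0.99, 0.138, 0.001], [0.138, 0.99, -0.0], [-0.001, -0.0, -1.0]]
force: [-0.1, -0.8, -0.4]
opening: 0.183
```

```bash
python3 - <<'E'
from h import *
img,K,P=wcap("w9")
r=imaging.capture("side");i=r["img"];cv2.imwrite("pics/s9.png",cv2.resize(i[140:270,260:420],None,fx=4,fy=4,interpolation=cv2.INTER_CUBIC))
E
```

```text
t 17.35 pos [ 0.5577 -0.1746  0.1292] yang 82.05 F [-0.1 -0.8 -0.4] op 0.183
```

View pics/w9.png

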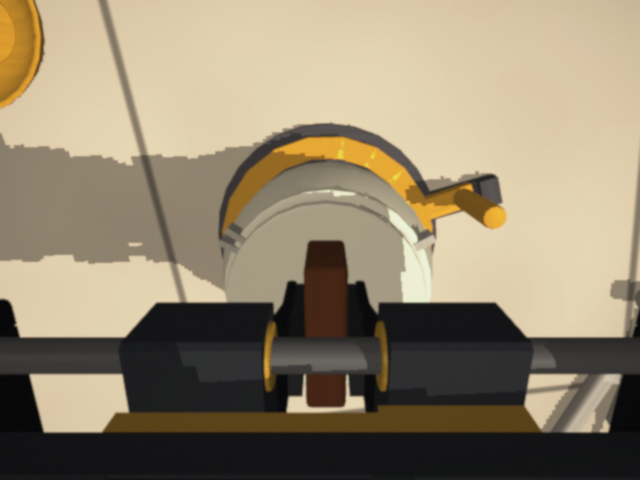

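View pics/s9.png

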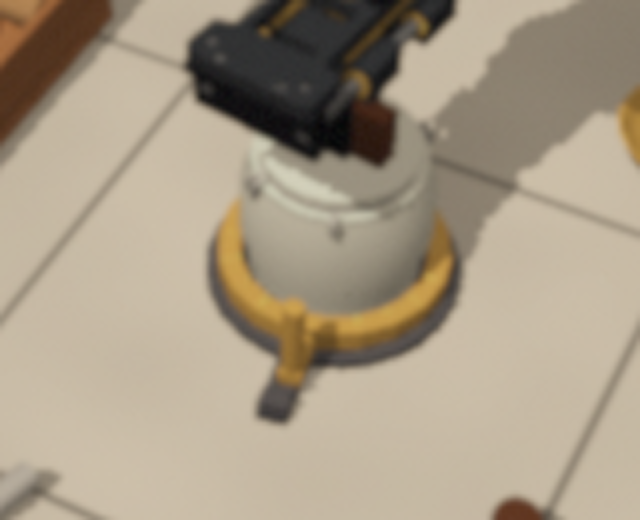

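>>> send_rows([
  [[0,0,-0.02,0,1],[0,0,0,0,1],[0,0,0,-0.5,1],[0,0,0,-0.6,1],[0,0,0,-0.6,1],[0,0,0,-0.6,1],[0,0,0,-0.6,1],[0,0,0,-0.6,1],[0,0,0,-0.6,1],[0,0,0,-0.6,1],[0,0,0,-0.6,1],[0,0,0,-0.6,1],[0,0,0,0,1],[0,0,0,0,1]],
])

```text
time_s: 18.85
position: [0.5582, -0.1749, 0.1291]
tcp_rot: [[-0.746, 0.666, 0.002], [0.666, 0.746, -0.001], [-0.002, 0.001, -1.0]]
force: [0.1, -0.4, 5.2]
opening: 0.186
```

```bash
python3 - <<'E'
from h import *
img,K,P=wcap("w10")
print(bot.read_state()["moment"])
E
```

```text
t 18.85 pos [ 0.5582 -0.1749  0.1291] yang 48.27 F [ 0.1 -0.4  5.2] op 0.186
[ 0.01993173  0.06955458 -0.11844853]
```

View pics/w10.png

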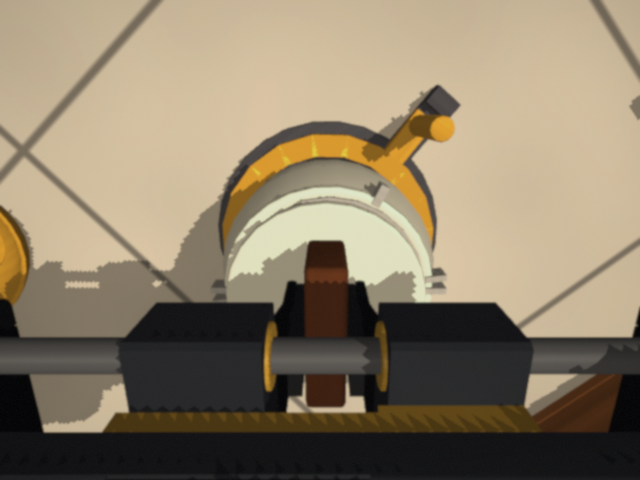

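>>> send_rows([
  [[0,0,0,-0.57,1],[0,0,0,-0.57,1],[0,0,0,-0.57,1],[0,0,0,-0.57,1],[0,0,0,-0.57,1],[0,0,0,-0.57,1],[0,0,0,-0.57,1],[0,0,0,-0.57,1],[0,0,0,0,1],[0,0,0,0,1],[0,0,0,0,1]],
])

```text
time_s: 20.0
position: [0.5583, -0.1749, 0.1292]
tcp_rot: [[-0.377, 0.926, 0.002], [0.926, 0.377, -0.001], [-0.002, 0.002, -1.0]]
force: [-0.3, 0.0, 5.4]
opening: 0.183
```

```bash
python3 - <<'E'
from h import *
img,K,P=wcap("w11"); np.savez("w11.npz",K=K,P=P)
r=imaging.capture("side");i=r["img"];cv2.imwrite("pics/s11.png",cv2.resize(i[140:270,260:420],None,fx=4,fy=4,interpolation=cv2.INTER_CUBIC))
c=np.array([.5571,-.1747])
for t in ["collar_peg"]:
  for d in mark_of("wrist",t): q=np.array(d["at"])[:2]-c;print(d["conf"],np.degrees(np.arctan2(q[1],q[0])))
E
```

```text
t 20.0 pos [ 0.5583 -0.1749  0.1292] yang 22.17 F [-0.3  0.   5.4] op 0.183
0.72 102.87991951154856
```

View pics/w11.png

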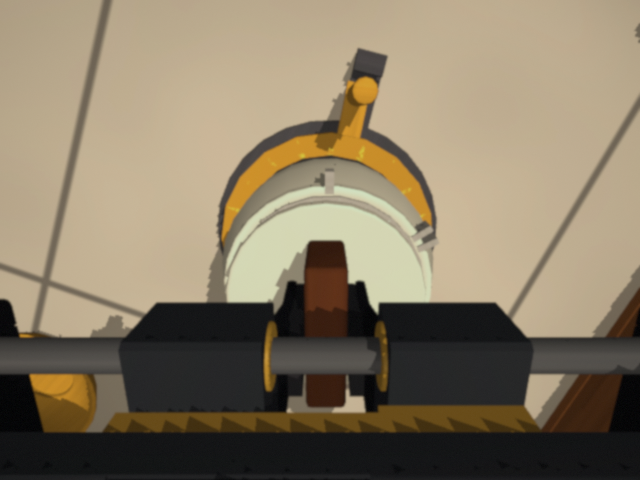

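View pics/s11.png

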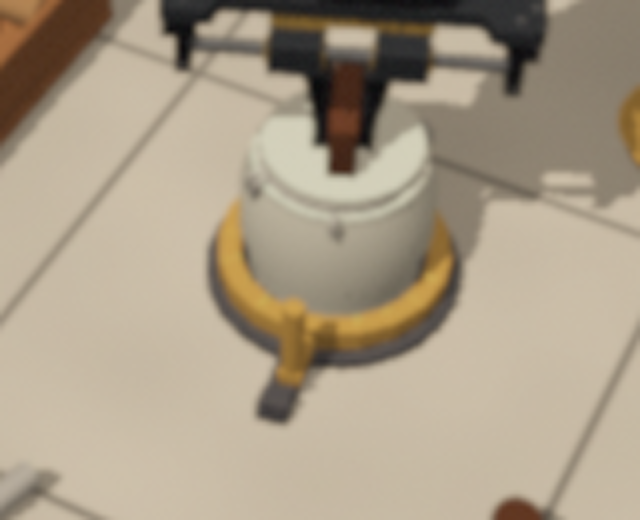

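```bash
python3 - <<'E'
from rig import bot
print(bot.hand_in())
E
```

```text
the job is handed in; nothing more can be done
None
```

The job is handed in at about 20 s of the 61 s. The lid is down in the jar with its bar at the single halfway ridges, and the gripper is still holding it. No verdict was reported.

- **Collar:** I caged the peg between the fingers and pushed it round to the tongue. By the wrist camera the peg stands at about 102°, against 99.3° for the mark, which puts the collar at about 1.05 rad (allowed 0.88 to 1.12). The last network reading gave 102.9°, about 1.06 rad, and the pictures show the peg over the tongue.
- **Lid:** I gripped the white bayonet lid by its bar and lowered it through the slots at the jar's yaw of about -8°. On the way down I felt no contact until its weight came off the gripper at the seat.
- **Twist:** I then turned it 60° clockwise.

Last checks before hand-in:

| Check | Reading | Allowed |
|---|---|---|
| Lid origin above the jar's origin | about 82 mm | 77 to 85.5 mm |
| TCP off the mouth axis | about 1.2 mm | lid within 6 mm |
| Bar direction against the ridges | within about 0.2° (by the jaw angle), bar and ridge in line in the picture | 0.2 rad (11°) |
| Downward preload on the seat | about 5 N | – |
| Gripper opening | 16 mm, closed on the bar | – |

I did not measure the latch or the grip force. The lid stopped about 25° short of where the latch would click, and the gripper keeps its fixed half force. I did not compare the other objects' positions at the end. Nothing in the pictures shows that any of them were touched.

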